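# Lay each swing-top bottle in its own cradle

## Robot

A 7-joint arm with a two-finger parallel gripper is mounted at the origin on the work surface. World frame = base frame: x ahead of the robot, y to its left, z up, the work surface at z = 0. Lengths are in m, angles in rad, forces in N, time in s.
With the tool pointing down it reaches from about 0.4 to 0.925 m from the base axis. Payload 4.1 kg.
Tool frame: the origin (TCP) lies at the centre of the arm's flange, where the gripper is bolted on; the fingertips stand 173 mm ahead of it and the grasp point (between the pads) lies 155 mm ahead of it; z points along the fingers, y is the line along which they close (so a half turn about z gives the same grasp; the last joint's range is limited). The gripper opens to 85 mm and grips with 20 to 120 N. Pads are 22 mm wide; open, the fingers measure 114 mm over their backs; the gripper's body (76 mm by 85 mm) begins 54 mm behind the grasp point. The pads swing forward as they close: fully open they stand 13 mm farther back than shut.
Start: joints at [-1.404, 0.398, 0.045, 1.537, -0.019, 1.207, -0.051], TCP at [0.171, 0.627, 0.405] pointing down, gripper open.
Joint ranges: [-2.82, 2.82], [-0.49, 2.23], [-1.37, 1.46], [0, 2.46], [-1.36, 4.5], [0.23, 2], [-2.94, 2.94]. Speed limits (rad/s): [2.57, 2.57, 3.14, 3.14, 3.14, 3.14, 3.14].

## Interface

Orientations are given as a rotation vector (axis times angle).
In Python, from workcell import env, imaging, workorder, find_in, silhouettes, place_of gives the robot as it stands.
- The arm moves only by the tool step_arm, never from a script. Its argument "rows" is a list that holds one entry, the list of rows, each a list of 7 numbers: the turn, a rotation vector about the tool's x, y, z in degrees, then the shift along the tool's x, y, z in cm, then the finger opening in cm, from 0 to 8.54. In form: [[[wx, wy, wz, x, y, z, hand], ...]]. A call has 1 to 20 rows; each row is the pose to reach, as a shift and turn from the pose commanded when the call began, along the tool's axes at that moment; what a row does not reach only later rows make up. A row lasts 1/8 s, in which the tool goes at most 62.5 mm and 10.7 degrees, less where a joint would pass 70% of its speed; a pose out of reach is approached as far as the arm can. A call with a gripper value outside its range is refused whole. The fingers move at their own pace and stop on an object; "grip_force" is the grip in N (left out, the last holds). Time passes only in rows, so rows that repeat a pose let the fingers close. It gives the time, the measured TCP pose, the force, the opening and the grip force at its end, in the units of the state.
- env.read_state(): the state, without advancing time (a new reading comes with each control period).
- imaging.read_camera(name): name is "side" or "top" or "wrist"; returns a dict with "img" (480x640x3 uint8, blue, green, red), "camera_matrix" (3x3 intrinsics, pixels), "k1" (the pictures are not rectified: a ray, as slopes to the right and down, at radius r is drawn at 1 + k1 r^2 times it, then the intrinsics apply), "world_from_camera" (4x4, takes a point from camera to world coordinates). Camera axes: x right, y up, looking along -z (the intrinsics and any distortion apply to the point x, -y, -z); pixel columns grow to the right and rows downward; lengths in m; the calibration is good to about 2 mm. A picture is of the moment at which its call begins. There is no depth.
- workorder.finish_job(): hands the job in; it is judged then, once.
Trained networks look in the newest picture that a camera, given by its name, has taken for a name from the list of things; names that differ only in an ending like _2 or _b are one class to them, and where a whole thing is asked for, a point or a joint stands for the part that bears it (a point fixed in the world has none). Each returns a list of dicts, best first, with "p" (0 to 1); they miss things now and then, are a little off and sometimes report something else, mostly with a low value. They report only what shows in the picture. A call takes as long as a camera call. They do not tell look-alikes from the thing itself.
- find_in(target, camera): "position" ([x, y, z] in m, in world coordinates, good to about 4 mm: the middle of the surface that is visible of it).
- silhouettes(target, camera): "pixels" (480x640 bool, what is visible of it).
- place_of(target, camera): "position" ([x, y, z] in m, in world coordinates, good to about 4 mm: a listed point, or the origin of a listed thing).
The state is a dict: "t": time; "joints": joint angles; "qvel": joint speeds; "effort": joint torques, N m; "tcp_pos": TCP position; "tool_rot": TCP orientation; "contact_force": force on the tool from outside, world axes, zero at the start; "moment": the same for the moment, N m; "finger_gap": finger opening in m; "gripper_force": force on a finger pad.
Only numpy, scipy, OpenCV 4.12 (cv2) and the standard library are available. Lean on these libraries where they do the work, as an engineer would, in place of code of your own. Each camera call takes 0.05 s, during which the arm holds its last target. There are 200 camera calls.

## Task

Lay the two swing-top bottles on their sides, each in the dark wooden cradle made for its size, with the foot pushed right up against the end board and the stopper sticking out of the open end. Lower them gently and don't let them fall or knock - it's glass - and leave the jar, cans, tin, opener and mug where they are.

Things in the scene. Friction and masses are not known exactly. Their poses are not given: they have to be found in the camera images.
- large_bottle: The larger brown glass swing-top bottle, upright at start: 68 mm diameter, 215 mm tall, 300 to 480 g, centre of mass about 76 mm above its foot. Straight body to 115 mm, shoulder to 146, straight 28 mm thick neck from 146 to 190, then lip and stopper at most 37 mm wide. Origin: centre of its foot; z along its axis to the stopper. Round: yaw means nothing.
- large_bottle_neck (a point): Point on the axis of the larger bottle in the middle of its neck, 168 mm from the foot; axes as the bottle's.
- small_bottle: The smaller brown glass swing-top bottle, upright at start: 52 mm diameter, 189 mm tall, 190 to 300 g, centre of mass about 71 mm above its foot. Straight body to 94 mm, shoulder to 120, straight 28 mm thick neck from 120 to 164, then lip and stopper at most 37 mm wide. Origin: centre of its foot; z along its axis to the stopper. Round: yaw means nothing.
- small_bottle_neck (a point): Point on the axis of the smaller bottle in the middle of its neck, 142 mm from the foot; axes as the bottle's.
- wide_cradle: The wider dark wooden cradle, fixed, for the larger bottle: a trough 112 mm long, 72 mm clear between 22 mm high rails with flared tops (36 mm above trough floor), 112 mm wide overall, floor 18 mm above the platform with two 5 mm half-round rests along it. A 68 mm high end board closes its +x end; at the open -x end shoulder and neck stick out freely. Origin: underside, mid-length; x along the trough to the end board, z up.
- wide_cradle_seat (a point): Where the centre of the larger bottle's foot belongs: on the inner face of the end board, 56 mm from the cradle's origin along x, 53 mm above the platform. Axes as the cradle's; the bottle lies from here towards -x.
- narrow_cradle: The narrower dark wooden cradle, fixed, for the smaller bottle: a trough 92 mm long, 56 mm clear between 22 mm high rails with flared tops (36 mm above trough floor), 96 mm wide overall, floor 18 mm above the platform with two 5 mm half-round rests along it. A 52 mm high end board closes its +x end; at the open -x end shoulder and neck stick out freely. Origin: underside, mid-length; x along the trough to the end board, z up.
- narrow_cradle_seat (a point): Where the centre of the smaller bottle's foot belongs: on the inner face of the end board, 46 mm from the cradle's origin along x, 46 mm above the platform. Axes as the cradle's; the bottle lies from here towards -x.
- jar: Bystander: clear glass jar, open, 86 mm wide, 120 mm tall. Origin: centre of its underside.
- can_a: Bystander: empty drink can, 66 mm wide, 115 mm tall, upright. Origin: centre of its underside.
- can_b: Bystander: a second such can.
- spice_tin: Bystander: steel tin, 60 mm wide, 70 mm tall. Origin: centre of its underside.
- opener: Bystander: flat bottle opener lying on the platform, about 120 mm long, 8 mm thick. Origin: underside, middle of its wooden handle; x towards its steel head.
- mug: Bystander: white mug, 80 mm wide, 90 mm tall, handle at its +y. Origin: centre of its underside.
Not all that is in view belongs to the job. Leave any blue or turquoise look-alike of the small_bottle alone. What is shaped like the large_bottle but yellow is not meant.

How it is judged:
By the outcome, as a careful person would: the job done as asked, in the order asked, and still so for the second after the job is handed in, with the robot touching nothing.
It also fails if it takes over 72 s, if anything falls off the work surface, if the arm or the gripper's body presses on something with over 40 N, if the wrist force passes 120 N, or if a joint passes its speed limit or range.

## Working session

There is one attempt and no reset: what is moved stays moved. The work goes in short steps, Python scripts to look and compute and a tool call to move; the robot and the scene stay as the last step left them, time stands still between calls to the robot, and variables do not carry over. Pictures are saved under pics/ and viewed, at most 11 in all, crops included, and the job is handed in when it is done.

Besides the shell and the picture viewer there is one more tool, called after "Request:" as name(argument=value, ...) on one line, values as JSON. step_arm: Moves the arm, as the interface text tells. Its arguments: {"type":"object","properties":{"rows":{"type":"array","items":{"type":"array","items":{"type":"array","items":{"type":"number"}}}},"grip_force":{"type":"number"}},"required":["rows"]}

```bash
mkdir -p pics; ls; cat > h.py <<'E'
from workcell import env, imaging, workorder, find_in, silhouettes, place_of
import numpy as np, cv2
from scipy.spatial.transform import Rotation as R
def ray(c,px):
    K=np.array(c["camera_matrix"]);k=c["k1"];T=np.array(c["world_from_camera"])
    d=np.array([(px[0]-K[0,2])/K[0,0],(px[1]-K[1,2])/K[1,1]]);u=d.copy()
    for _ in range(20): u=d/(1+k*(u@u))
    v=T[:3,:3]@np.array([u[0],-u[1],-1]);return T[:3,3],v/np.linalg.norm(v)
def proj(c,p):
    K=np.array(c["camera_matrix"]);T=np.array(c["world_from_camera"])
    q=T[:3,:3].T@(np.array(p)-T[:3,3]);u=np.array([q[0],-q[1]])/-q[2];u=u*(1+c["k1"]*(u@u))
    return [K[0,0]*u[0]+K[0,2],K[1,1]*u[1]+K[1,2]]
E
python3 - <<'E'
from h import *
for n in ("side","top"):
    c=imaging.read_camera(n);cv2.imwrite(f"pics/{n}0.png",c["img"])
    print(n,np.round(c["world_from_camera"],3).tolist(),np.round(c["camera_matrix"],1).tolist(),c["k1"])
    for t in ("large_bottle","small_bottle","wide_cradle","narrow_cradle","large_bottle_neck","small_bottle_neck","wide_cradle_seat","narrow_cradle_seat","jar","can_a","spice_tin","opener","mug"):
        print(t,[(np.round(r["position"],3).tolist(),round(r["p"],2),np.round(proj(c,r["position"])).tolist()) for r in place_of(t,n)])
s=env.read_state();print(s)
E
```

```text
pics
side [[0.75, 0.379, -0.542, -0.062], [-0.662, 0.423, -0.619, -0.72], [-0.005, 0.823, 0.568, 0.738], [0.0, 0.0, 0.0, 1.0]] [[456.1, 0.0, 325.4], [0.0, 456.1, 242.2], [0.0, 0.0, 1.0]] -0.06135258940082333
large_bottle [([0.511, -0.29, 0.004], 0.77, [393.0, 336.0]), ([0.512, -0.406, 0.004], 0.56, [436.0, 367.0])]
small_bottle [([0.678, -0.103, 0.0], 0.79, [382.0, 267.0]), ([0.336, -0.086, 0.001], 0.79, [273.0, 326.0]), ([0.514, -0.12, -0.0], 0.72, [341.0, 298.0]), ([0.644, 0.268, 0.04], 0.35, [286.0, 206.0])]
wide_cradle [([0.458, 0.303, 0.004], 0.97, [228.0, 234.0])]
narrow_cradle [([0.65, 0.22, -0.001], 0.66, [298.0, 223.0]), ([0.643, 0.267, 0.043], 0.62, [285.0, 205.0])]
large_bottle_neck [([0.511, -0.404, 0.167], 0.65, [448.0, 307.0]), ([0.512, -0.285, 0.17], 0.63, [399.0, 275.0])]
small_bottle_neck [([0.332, -0.089, 0.147], 0.92, [268.0, 276.0]), ([0.51, -0.122, 0.146], 0.89, [341.0, 250.0]), ([0.68, -0.1, 0.144], 0.83, [386.0, 220.0]), ([0.649, 0.225, -0.002], 0.47, [296.0, 223.0])]
wide_cradle_seat [([0.451, 0.361, 0.052], 0.9, [214.0, 213.0])]
narrow_cradle_seat [([0.642, 0
[... 2222 characters left out ...]
': array([-1.40398785,  0.39841717,  0.04510278,  1.53661722, -0.01870149,
        1.20690242, -0.05072354]), 'qvel': array([-3.69629378e-05, -1.63107641e-03, -1.03756975e-03,  2.10656866e-03,
       -4.91110469e-04, -1.58587275e-04,  5.12213648e-04]), 'effort': array([ 5.96306654e-04, -4.75016856e+01,  1.36354934e+00, -2.54509342e+01,
        1.16178941e-02,  1.17756823e-03, -8.67112419e-06]), 'tcp_pos': array([0.17072118, 0.62718996, 0.40472798]), 'tool_rot': array([4.16227426e-01, 3.11387545e+00, 1.19767957e-04]), 'contact_force': array([ 0.18875428, -0.01524921,  0.83863131]), 'moment': array([ 0.04136431,  0.02159078, -0.04599112]), 'gripper_force': 0.0, 'finger_gap': 0.085598792418047}
```

View pics/side0.png

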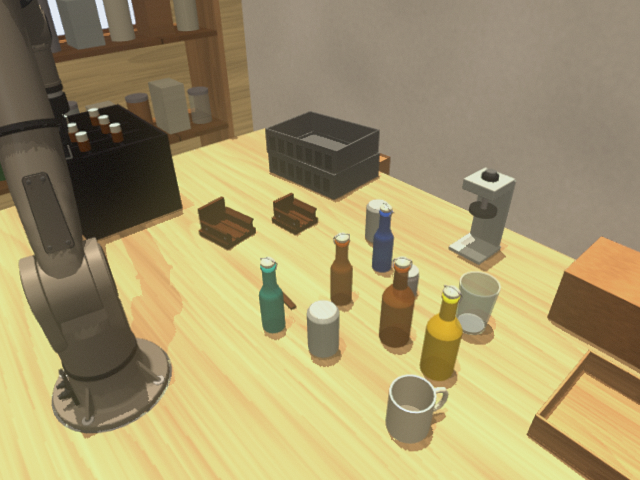

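View pics/top0.png

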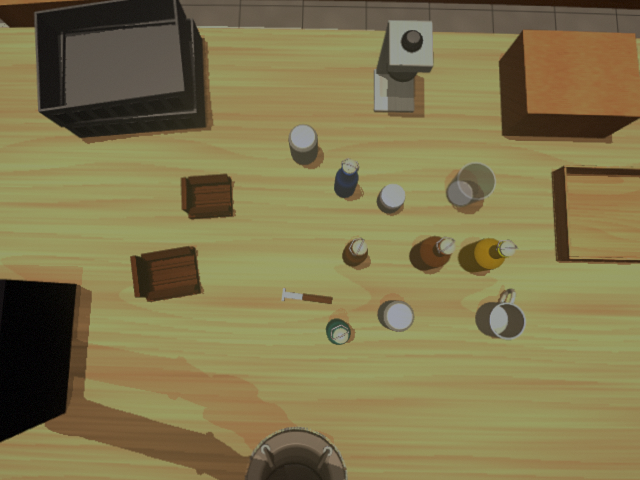

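The side and top views agree. The brown large bottle is at side px (396,310), with foot near (0.512,-0.289). The brown small bottle is at (341,270), foot near (0.514,-0.120). The yellow, blue (383,238) and teal (271,297) ones are look-alikes. The wide cradle is at (226,223) and the narrow at (296,213), both with end boards towards +y. Next I'll triangulate the key points and check the wrist camera geometry.

```bash
cat >> h.py <<'E'
def tri(cs,pxs):
    A=np.zeros((3,3));b=np.zeros(3)
    for c,p in zip(cs,pxs):
        o,v=ray(c,p);P=np.eye(3)-np.outer(v,v);A+=P;b+=P@o
    return np.linalg.solve(A,b)
def toolR(h,th,side=1):
    "tool z = cos(th)*h - sin(th)*up (th: below horizontal); tool y horizontal, side*(h x up)"
    h=np.array([*h,0.])/np.linalg.norm(h);u=np.array([0,0,1.]);z=np.cos(th)*h-np.sin(th)*u
    y=side*np.cross(h,u);return np.c_[np.cross(y,z),y,z]
def rel(goals,s=None):
    "goals: (pos of grasp point, R) -> rows deg, cm relative to present tool"
    s=s or env.read_state();R0=R.from_rotvec(s["tool_rot"]).as_matrix();p0=s["tcp_pos"]
    for g,Rm in goals:
        p=np.array(g)-0.155*Rm[:,2]
        print(np.round(np.degrees(R.from_matrix(R0.T@Rm).as_rotvec()),1).tolist(),np.round(100*R0.T@(p-p0),2).tolist(),"tcp",np.round(p,3).tolist())
E
python3 - <<'E'
from h import *
cs=[imaging.read_camera(n) for n in("side","top")]
def upper(t,c,name,xy):
    for r in silhouettes(t,name):
        m=r["pixels"];v,u=np.nonzero(m);q=proj(c,[*xy,0.1])
        if abs(u.mean()-q[0])+abs(v.mean()-q[1])<25: return r["p"],m
    return None
for t,xy,h in(("large_bottle",(.512,-.289),.215),("small_bottle",(.514,-.12),.189)):
    px=[]
    for n,c in zip(("side","top"),cs):
        f=[r for r in place_of(t+"_neck",n) if np.hypot(*(np.array(r["position"])[:2]-xy))<.03]
        px.append(proj(c,f[0]["position"])) if f else None
    print(t,"neck tri",tri(cs,px).round(4) if len(px)==2 else px)
for t,xy in(("wide_cradle_seat",(.45,.36)),("narrow_cradle_seat",(.642,.268))):
    px=[proj(c,[r for r in place_of(t,n) if np.hypot(*(np.array(r["position"])[:2]-xy))<.03][0]["position"]) for n,c in zip(("side","top"),cs)]
    print(t,tri(cs,px).round(4))
w=imaging.read_camera("wrist");s=env.read_state()
R0=R.from_rotvec(s["tool_rot"]).as_matrix();T=w["world_from_camera"]
print("cam in tool",(R0.T@(T[:3,3]-s["tcp_pos"])).round(3),(R0.T@T[:3,:3]).round(3),w["camera_matrix"][0][0])
h=(-.05,1)
Rm=np.c_[[0,1,0],[1,0,0],[0,0,-1]]
rel([((.52,.14,.30),Rm),((.52,.14,.25),Rm)])
E
```

```text
large_bottle neck tri [ 0.5132 -0.2866  0.1716]
small_bottle neck tri [[np.float64(357.18380788614144), np.float64(247.57530538215204)]]
wide_cradle_seat [0.4512 0.3606 0.0494]
narrow_cradle_seat [0.6401 0.2715 0.0434]
cam in tool [ 0.074 -0.001  0.031] [[-0.001  0.957  0.29 ]
 [ 1.     0.001  0.001]
 [ 0.001  0.29  -0.957]] 357.1551015012133
[0.0, -0.0, 74.8] [-46.5, -37.84, -5.03] tcp [0.52, 0.14, 0.455]
[0.0, -0.0, 74.8] [-46.5, -37.84, -0.03] tcp [0.52, 0.14, 0.405]
```

Request:
step_arm(rows=[[[0,0,75,-45,-20.5,-6.5,8.5],[0,0,75,-45,-20.5,-6.5,8.5],[0,0,75,-45,-20.5,-6.5,8.5],[0,0,75,-45,-20.5,-6.5,8.5],[0,0,75,-45,-20.5,-6.5,8.5],[0,0,75,-45,-20.5,-6.5,8.5],[0,0,75,-45,-20.5,-6.5,8.5],[0,0,75,-45,-20.5,-6.5,8.5],[0,0,75,-45,-20.5,-6.5,8.5],[0,0,75,-45,-20.5,-6.5,8.5],[0,0,75,-45,-20.5,-6.5,8.5]]])

```text
t: 3.32
tcp_pos: [0.5499, 0.313, 0.4694]
tool_rot: [-2.221, -2.22, 0.0]
contact_force: [-0.8, 0.4, -0.7]
finger_gap: 0.085
gripper_force: 0.0
```

```bash
python3 - <<'E'
from h import *
w=imaging.read_camera("wrist");cv2.imwrite("pics/w1.png",w["img"]);print(env.read_state()["joints"].round(2))
np.savez("w1.npz",K=w["camera_matrix"],T=w["world_from_camera"],k=w["k1"])
for t in("wide_cradle","wide_cradle_seat","narrow_cradle","narrow_cradle_seat"):
    print(t,[(np.round(r["position"],4).tolist(),round(r["p"],2),np.round(proj(w,r["position"])).tolist()) for r in place_of(t,"wrist")])
E
```

```text
[-0.93  0.36  0.47  1.5  -0.16  1.32 -0.45]
wide_cradle [([0.4579, 0.3038, 0.0012], 0.64, [244.0, 205.0])]
wide_cradle_seat [([0.4486, 0.3587, 0.0615], 0.66, [221.0, 164.0])]
narrow_cradle [([0.6467, 0.2196, -0.0009], 0.76, [392.0, 267.0]), ([0.4079, -0.0419, -0.0002], 0.44, [228.0, 424.0])]
narrow_cradle_seat [([0.6425, 0.2631, 0.0472], 0.84, [399.0, 247.0])]
```

View pics/w1.png

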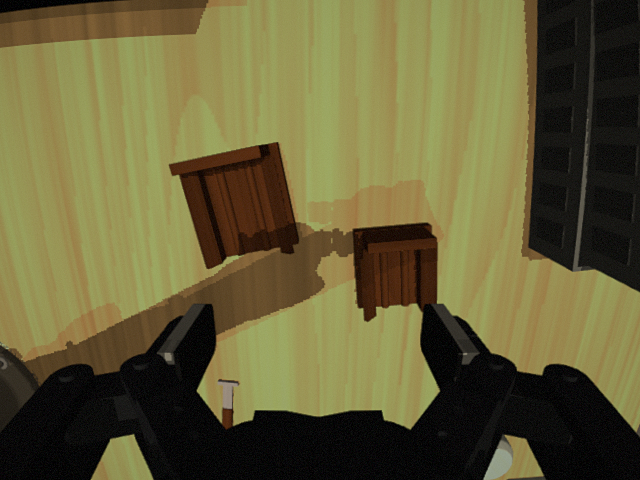

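The wrist picture shows the wide cradle at px (235,205), rotated by several degrees, and the narrow one at (398,270), nearly straight. Both end boards are at the far (+y) side. I'll fit pose and yaw to the silhouettes with a box model.

```bash
cat > fit.py <<'E'
from h import *
from scipy.optimize import minimize
from itertools import product
cs={n:imaging.read_camera(n) for n in("wrist","top","side")}
def box(x0,x1,w,z0,z1): return np.array(list(product((x0,x1),(-w/2,w/2),(z0,z1))))
def render(c,boxes,p,S=4):
    m=np.zeros((480*2,640*2),np.uint8);cy,sy=np.cos(p[2]),np.sin(p[2])
    for b in boxes:
        q=b@np.array([[cy,sy,0],[-sy,cy,0],[0,0,1]])+[p[0],p[1],0]
        px=(np.array([proj(c,v) for v in q])*2+.5)
        cv2.fillConvexPoly(m,cv2.convexHull((px*16).astype(np.int32)),255,shift=4,lineType=cv2.LINE_AA)
    return cv2.resize(m,(640,480),interpolation=cv2.INTER_AREA)/255.
for t,L,W,H,xy,y0 in(("wide_cradle",.112,.112,.068,(.458,.303),1.7),("narrow_cradle",.092,.096,.052,(.645,.22),1.6)):
    ms={}
    for n in cs:
        for r in silhouettes(t,n):
            v,u=np.nonzero(r["pixels"]);q=proj(cs[n],[*xy,.03])
            if abs(u.mean()-q[0])+abs(v.mean()-q[1])<20: ms[n]=r["pixels"];break
    for use in (["wrist"],["top"],list(ms)):
        use=[u for u in use if u in ms]
        if not use: continue
        def cost(p):
            bx=[box(-L/2,L/2,W,0,.054),box(L/2,L/2+p[3],W,0,H)];c=0
            for n in use:
                a=render(cs[n],bx,p);b=ms[n];c+=1-np.minimum(a,b).sum()/np.maximum(a,b).sum()
            return c/len(use)
        x0=np.array([*xy,y0,.012]);sim=np.vstack([x0]+[x0+d for d in np.diag([.006,.006,.1,.005])])
        r=minimize(cost,x0,method="Nelder-Mead",options=dict(initial_simplex=sim,maxiter=150,xatol=1e-4,fatol=1e-5))
        print(t,use,r.x.round(4),"yaw",np.degrees(r.x[2]).round(1),"1-IoU",round(r.fun,3),"seat",(r.x[:2]+L/2*np.array([np.cos(r.x[2]),np.sin(r.x[2])])).round(4))
        if use==["wrist"]:
            im=cs["wrist"]["img"].copy();a=(render(cs["wrist"],[box(-L/2,L/2,W,0,.054),box(L/2,L/2+r.x[3],W,0,H)],r.x)>.5).astype(np.uint8)
            cs["wrist"]["img"]=cv2.drawContours(im,cv2.findContours(a,0,1)[0],-1,(0,255,0),1)
cv2.imwrite("pics/fit1.png",cv2.resize(cs["wrist"]["img"][120:340,140:460],None,fx=2.4,fy=2.4))
E
python3 fit.py
```

```text
wide_cradle ['wrist'] [4.5890e-01 3.1300e-01 1.7661e+00 1.4000e-03] yaw 101.2 1-IoU 0.075 seat [0.448 0.368]
wide_cradle ['top'] [0.4565 0.3074 1.7438 0.015 ] yaw 99.9 1-IoU 0.098 seat [0.4468 0.3626]
wide_cradle ['wrist', 'top', 'side'] [0.4584 0.3087 1.759  0.0059] yaw 100.8 1-IoU 0.121 seat [0.4479 0.3637]
narrow_cradle ['wrist'] [ 0.6413  0.2318  1.7017 -0.0036] yaw 97.5 1-IoU 0.096 seat [0.6353 0.2774]
narrow_cradle ['top'] [0.6447 0.2238 1.6626 0.0148] yaw 95.3 1-IoU 0.074 seat [0.6405 0.2696]
narrow_cradle ['wrist', 'top'] [0.6438 0.2246 1.686  0.0073] yaw 96.6 1-IoU 0.115 seat [0.6385 0.2703]
```

View pics/fit1.png

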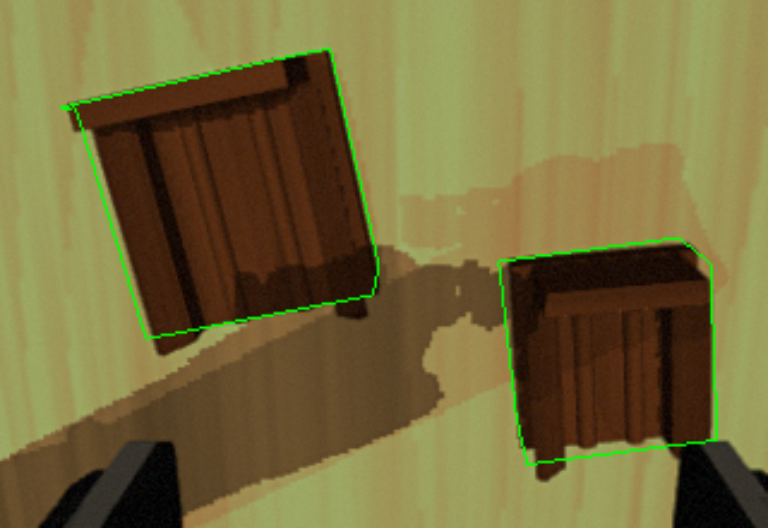

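The green outline shows that my single-box model is too coarse: the gap between the rail tips at the open end pulls the fit. I'll model the rails separately and segment by colour.

```bash
python3 - <<'E'
s=open("fit.py").read()
s=s.replace("bx=[box(-L/2,L/2,W,0,.054),box(L/2,L/2+p[3],W,0,H)]","bx=model(L,W,H,p)").replace("[box(-L/2,L/2,W,0,.054),box(L/2,L/2+r.x[3],W,0,H)]","model(L,W,H,r.x)")
s=s.replace("def render","""def model(L,W,H,p):
    e=abs(p[3]);f=np.array([0,W/2-.010,0])
    return [box(-L/2,L/2,W,0,.018),box(-L/2,L/2,.02,0,.054)+f,box(-L/2,L/2,.02,0,.054)-f,box(L/2,L/2+e,W,0,H)]
def render""",1)
s=s.replace("c+=1-np.minimum(a,b).sum()/np.maximum(a,b).sum()","k=ok[n];c+=1-np.minimum(a,b)[k].sum()/np.maximum(a,b)[k].sum()")
s=s.replace("        def cost","        ok={n:np.ones((480,640),bool) for n in use}\n        if 'wrist' in ok: ok['wrist'][296:,415:]=0\n        def cost",1)
s=s.replace("ms[n]=r[\"pixels\"];break","""
                hsv=cv2.cvtColor(cs[n]["img"],cv2.COLOR_BGR2HSV);big=cv2.dilate(r["pixels"].astype(np.uint8),np.ones((9,9)))
                lim=np.array(hsv[...,2][r["pixels"]]);bgv=np.median(hsv[...,2][(big>0)&~r["pixels"]])
                hh=hsv[...,0].astype(int);hh=np.where(hh>150,hh-180,hh);dark=(hsv[...,2]<.55*bgv)&((hh<12)|(hsv[...,2]<.3*bgv))
                m=cv2.morphologyEx(((big>0)&dark).astype(np.uint8),cv2.MORPH_CLOSE,np.ones((3,3)))>0
                print(t,n,r["pixels"].sum(),m.sum());ms[n]=m if .85<m.sum()/r["pixels"].sum()<1.2 else r["pixels"];break""")
s=s.replace('("wide_cradle",.112,.112,.068,(.458,.303),1.7)','("wide_cradle",.112,.112,.068,(.458,.303),1.73)').replace("fit1.png","fit2.png")
open("fit.py","w").write(s)
E
python3 fit.py
```

```text
wide_cradle wrist 10860 9991
wide_cradle top 3169 486
wide_cradle side 2000 0
wide_cradle ['wrist'] [0.463  0.3051 1.7542 0.0088] yaw 100.5 1-IoU 0.118 seat [0.4528 0.3602]
wide_cradle ['top'] [0.4572 0.3062 1.7586 0.0165] yaw 100.8 1-IoU 0.059 seat [0.4467 0.3612]
wide_cradle ['wrist', 'top', 'side'] [0.4582 0.3056 1.7577 0.0079] yaw 100.7 1-IoU 0.124 seat [0.4478 0.3606]
narrow_cradle wrist 6877 6452
narrow_cradle top 2107 83
narrow_cradle side 1207 0
narrow_cradle ['wrist'] [0.6435 0.2219 1.6717 0.0074] yaw 95.8 1-IoU 0.111 seat [0.6388 0.2677]
narrow_cradle ['top'] [0.6454 0.2237 1.6615 0.0146] yaw 95.2 1-IoU 0.081 seat [0.6412 0.2696]
narrow_cradle ['wrist', 'top', 'side'] [0.6432 0.224  1.6669 0.0059] yaw 95.5 1-IoU 0.135 seat [0.6388 0.2698]
```

View pics/fit2.png

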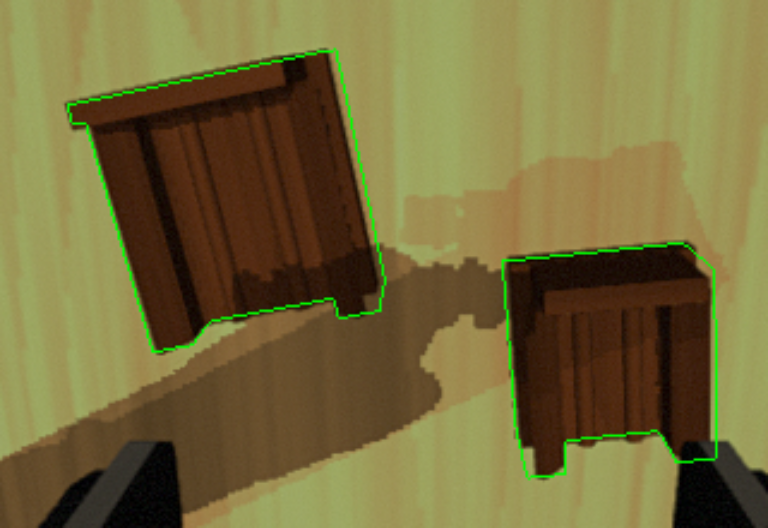

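The fit is now tight. Narrow cradle: seat about (0.640,0.2685), yaw 95.5°. Wide cradle: seat about (0.450,0.360), yaw 100.6°. I'll take the small bottle first, approaching its neck from +y at 30° below horizontal.

```bash
python3 - <<'E'
from h import *
a=np.radians(95.5);h1=np.array([np.cos(a),np.sin(a)])
Rm=toolR(-h1,np.radians(30),-1);n=np.array([.514,-.12,.143])
rel([(n-.10*Rm[:,2]+[0,0,.03],Rm)])
E
```

```text
[-3.0, -60.0, -5.2] [-21.17, -5.74, 16.92] tcp [0.493, 0.1, 0.3]
```

Request:
step_arm(rows=[[[-3,-60,-5.2,-21.2,-5.7,16.9,7],[-3,-60,-5.2,-21.2,-5.7,16.9,7],[-3,-60,-5.2,-21.2,-5.7,16.9,7],[-3,-60,-5.2,-21.2,-5.7,16.9,7],[-3,-60,-5.2,-21.2,-5.7,16.9,7],[-3,-60,-5.2,-21.2,-5.7,16.9,7],[-3,-60,-5.2,-21.2,-5.7,16.9,7],[-3,-60,-5.2,-21.2,-5.7,16.9,7],[-3,-60,-5.2,-21.2,-5.7,16.9,7],[-3,-60,-5.2,-21.2,-5.7,16.9,7]]])

```text
t: 5.72
tcp_pos: [0.4935, 0.0992, 0.3012]
tool_rot: [1.495, 1.644, -0.861]
contact_force: [0.1, -0.5, -0.4]
finger_gap: 0.07
gripper_force: 0.0
```

```bash
python3 - <<'E'
from h import *
w=imaging.read_camera("wrist");s=env.read_state();print(s["joints"].round(2))
cv2.imwrite("pics/w2.png",w["img"])
for t in("small_bottle_neck","small_bottle"):
    print(t,[(np.round(r["position"],4).tolist(),round(r["p"],2),np.round(proj(w,r["position"])).tolist()) for r in place_of(t,"wrist")])
print(proj(w,[.514,-.12,.143]))
a=np.radians(95.5);h1=np.array([np.cos(a),np.sin(a)])
Rm=toolR(-h1,np.radians(30),-1);n=np.array([.514,-.12,.143])
rel([(n-.10*Rm[:,2],Rm),(n,Rm)],s)
E
```

```text
[-1.1   0.53  0.72  2.    0.69  1.22 -0.71]
small_bottle_neck [([0.338, -0.0889, 0.1431], 0.84, [22.0, 183.0]), ([0.5078, -0.1207, 0.1465], 0.69, [308.0, 212.0]), ([0.6786, -0.101, 0.1464], 0.65, [557.0, 211.0])]
small_bottle [([0.5116, -0.1208, -0.0031], 0.82, [314.0, 33.0]), ([0.513, -0.296, 0.1663], 0.26, [302.0, 276.0])]
[np.float64(317.66530918489093), np.float64(206.73465000646578)]
[0.0, -0.0, -0.0] [2.68, -0.05, 1.48] tcp [0.493, 0.1, 0.27]
[0.0, -0.0, -0.0] [2.67, -0.06, 11.48] tcp [0.501, 0.014, 0.22]
```

View pics/w2.png

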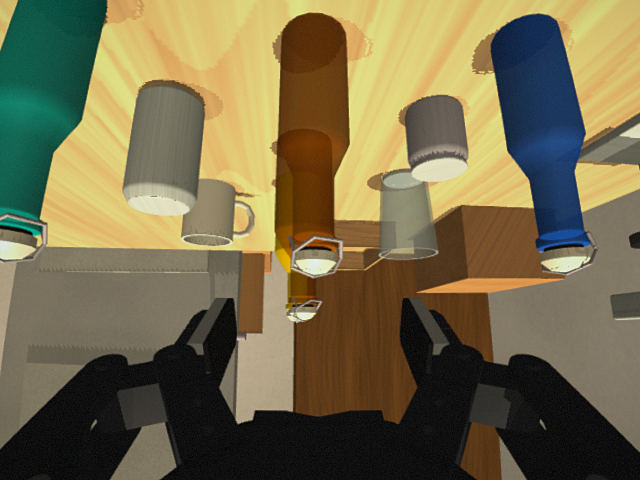

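The small brown bottle stands upside down in the view, with its stopper at (317,255), centred between the fingers (218 to 420). I'll move in and grip.

Request:
step_arm(rows=[[[0,0,0,2.7,-0.05,2,7],[0,0,0,2.7,-0.05,5,7],[0,0,0,2.7,-0.05,8,7],[0,0,0,2.7,-0.05,10,7],[0,0,0,2.7,-0.05,11.5,7],[0,0,0,2.7,-0.05,11.5,7],[0,0,0,2.7,-0.05,11.5,4],[0,0,0,2.7,-0.05,11.5,2.5],[0,0,0,2.7,-0.05,11.5,1.5],[0,0,0,2.7,-0.05,11.5,1.5],[0,0,0,2.7,-0.05,11.5,1.5],[0,0,0,2.7,-0.05,11.5,1.5]]], grip_force=80)

```text
t: 7.38
tcp_pos: [0.5011, 0.0137, 0.2201]
tool_rot: [1.493, 1.644, -0.863]
contact_force: [-1.8, 1.6, 4.7]
finger_gap: 0.0263
gripper_force: 78.4
```

Request:
step_arm(rows=[[[0,0,0,-1,0,-0.6,1.5],[0,0,0,-3,0,-1.7,1.5],[0,0,0,-6,0,-3.5,1.5],[0,0,0,-9,0,-5.2,1.5],[0,0,0,-11,0,-6.4,1.5],[0,0,0,-11,0,-6.4,1.5]]])

```text
t: 8.12
tcp_pos: [0.5013, 0.0139, 0.3483]
tool_rot: [1.496, 1.644, -0.857]
contact_force: [-0.2, -0.1, -3.4]
finger_gap: 0.0264
gripper_force: 78.8
```

```bash
python3 - <<'E'
from h import *
s=env.read_state();print(s["joints"].round(2),s["contact_force"].round(1),s["finger_gap"])
a=np.radians(95.5);h1=np.array([np.cos(a),np.sin(a),0])
R1=toolR(h1[:2],np.radians(60),1);seat=np.array([.640,.2685,.046])
g=seat-.158*h1
rel([(g+[0,0,z],R1) for z in(.16,.06,.02)],s)
E
```

```text
[-1.05  0.42  0.81  2.02  0.8   1.17 -0.62] [-0.2 -0.1 -3.4] 0.02639854946335144
[0.2, 89.8, -0.1] [0.98, 16.24, 0.04] tcp [0.663, 0.034, 0.34]
[0.2, 89.8, -0.1] [9.63, 16.2, 5.06] tcp [0.663, 0.034, 0.24]
[0.2, 89.8, -0.1] [13.09, 16.19, 7.07] tcp [0.663, 0.034, 0.2]
```

Request:
step_arm(rows=[[[0,6,0,-1,0,-0.6,1.5],[0,13,0,-2,0.5,-1.2,1.5],[0,20,0,-2.5,1.5,-1.5,1.5],[0,27,0,-2.5,3,-1.5,1.5],[0,34,0,-2.5,4.5,-1.5,1.5],[0,41,0,-2,6,-1,1.5],[0,48,0,-1.5,8,-0.8,1.5],[0,55,0,-1,10,-0.5,1.5],[0,62,0,-0.5,11.5,-0.3,1.5],[0,69,0,0,13,0,1.5],[0.1,76,0,0.5,14.5,0,1.5],[0.2,83,0,1,15.5,0,1.5],[0.2,88,0,1,16.2,0,1.5],[0.2,89.8,-0.1,1,16.2,0,1.5],[0.2,89.8,-0.1,1,16.2,0,1.5],[0.2,89.8,-0.1,1,16.2,0,1.5]]])

```text
t: 10.12
tcp_pos: [0.6614, 0.0349, 0.3382]
tool_rot: [-1.825, -2.01, -0.479]
contact_force: [-0.2, -0.2, -2.4]
finger_gap: 0.0259
gripper_force: 79.0
```

```bash
cat > look.py <<'E'
import sys
from h import *
# crops of side + top around a point
p=np.array(eval(sys.argv[2]));out=[]
for n in("side","top"):
    c=imaging.read_camera(n);u,v=proj(c,p);u=int(np.clip(u,80,560));v=int(np.clip(v,75,405))
    out.append(cv2.resize(c["img"][v-75:v+75,u-65:u+65],(390,450),interpolation=cv2.INTER_CUBIC))
cv2.imwrite(f"pics/{sys.argv[1]}.png",np.hstack(out))
E
python3 look.py b1 "[.65,.2,.15]"
python3 - <<'E'
from h import *
s=env.read_state();print(s["tcp_pos"].round(4),s["joints"].round(2),s["contact_force"].round(1),s["finger_gap"])
a=np.radians(95.5);h1=np.array([np.cos(a),np.sin(a),0])
R1=toolR(h1[:2],np.radians(60),1);seat=np.array([.640,.2685,.046])
for d in(.158,.142): rel([(seat-d*h1+[0,0,z],R1) for z in(.06,.02,.0)],s)
E
```

```text
[0.6615 0.0352 0.3386] [-0.22  0.53  0.32  1.58 -0.71  1.25  0.46] [-0.4  0.7 -2.2] 0.026489129994876872
[-0.2, 0.3, -0.0] [-4.98, 0.12, 8.49] tcp [0.663, 0.034, 0.24]
[-0.2, 0.3, -0.0] [-6.97, 0.14, 11.96] tcp [0.663, 0.034, 0.2]
[-0.2, 0.3, -0.0] [-7.96, 0.14, 13.7] tcp [0.663, 0.034, 0.18]
[-0.2, 0.3, -0.0] [-3.59, 0.13, 9.28] tcp [0.661, 0.05, 0.24]
[-0.2, 0.3, -0.0] [-5.58, 0.14, 12.75] tcp [0.661, 0.05, 0.2]
[-0.2, 0.3, -0.0] [-6.57, 0.15, 14.49] tcp [0.661, 0.05, 0.18]
```

View pics/b1.png

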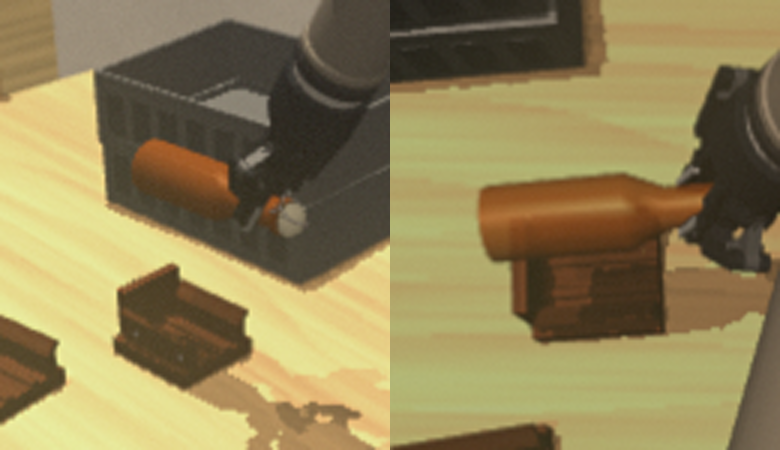

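The bottle hangs horizontal above the narrow cradle, parallel to it in the top view. I'll lower it to just above the rails and check the alignment.

Request:
step_arm(rows=[[[0,0.3,0,-2,0.05,3,1.5],[-0.2,0.3,0,-4,0.1,7,1.5],[-0.2,0.3,0,-5.2,0.15,9,1.5],[-0.2,0.3,0,-6,0.15,10.2,1.5],[-0.2,0.3,0,-6,0.15,10.2,1.5],[-0.2,0.3,0,-6,0.15,10.2,1.5]]])

```text
t: 10.98
tcp_pos: [0.6638, 0.0332, 0.2217]
tool_rot: [-1.824, -2.008, -0.492]
contact_force: [-1.1, 0.4, -3.0]
finger_gap: 0.0263
gripper_force: 79.0
```

```bash
cat > chk.py <<'E'
import sys
from h import *
b,yaw,seat,L=sys.argv[1],np.radians(float(sys.argv[2])),np.array(eval(sys.argv[3])),float(sys.argv[4])
h=np.array([np.cos(yaw),np.sin(yaw),0]);l=np.array([-h[1],h[0],0]);cs=[]
P={}
for n in("side","top"):
    c=imaging.read_camera(n);cs.append(c)
    for t in(b,b+"_neck"):
        for r in place_of(t,n):
            p=np.array(r["position"])
            if np.linalg.norm((p-seat)[:2])<.25 and p[2]>.0 : P.setdefault(t,[]).append((c,p));print(n,t,p.round(4),round(r["p"],2),"along,lat,up mm",(1000*np.array([(p-seat)@h,(p-seat)@l,p[2]-seat[2]])).round(1))
s=env.read_state();R0=R.from_rotvec(s["tool_rot"]).as_matrix();g=s["tcp_pos"]+.155*R0[:,2]
print("grasp along,lat,up",(1000*np.array([(g-seat)@h,(g-seat)@l,g[2]-seat[2]])).round(1),"F along,lat,up",np.array([s["contact_force"]@h,s["contact_force"]@l,s["contact_force"][2]]).round(1),"gap",s["finger_gap"].round(4),"ywd",np.degrees(np.arctan2(R0[1,1],R0[0,1])).round(2)+90)
print("tool per cm: along",(R0.T@h).round(3),"up",R0[2].round(3),"lat",(R0.T@l).round(3))
E
python3 chk.py small_bottle 95.5 "[.640,.2685,.046]" .142
```

```text
side small_bottle [0.6427 0.2526 0.0832] 0.96 along,lat,up mm [-16.1  -1.2  37.2]
side small_bottle_neck [0.6566 0.1136 0.088 ] 0.8 along,lat,up mm [-155.8   -1.7   42. ]
top small_bottle [0.6422 0.2531 0.0834] 0.8 along,lat,up mm [-15.5  -0.7  37.4]
top small_bottle_neck [0.6581 0.1106 0.0783] 0.78 along,lat,up mm [-158.9   -2.9   32.3]Traceback (most recent call last):
  File "chk.py", line 13, in <module>
    print("grasp along,lat,up",(1000*np.array([(g-seat)@h,(g-seat)@l,g[2]-seat[2]])).round(1),"F along,lat,up",np.array([s["contact_force"]@h,s["contact_force"]@l,s["contact_force"][2]]).round(1),"gap",s["finger_gap"].round(4),"ywd",np.degrees(np.arctan2(R0[1,1],R0[0,1])).round(2)+90)
                                                                                                                                                                                                          ^^^^^^^^^^^^^^^^^^^^^
AttributeError: 'float' object has no attribute 'round'
```

Foot and neck are level, 37 mm above the seat, 16 mm short of the board and within about 1 to 2 mm laterally. Lowering in small steps.

Request:
step_arm(rows=[[[0,0,0,-0.5,0,0.87,1.5],[0,0,0,-1,0,1.73,1.5],[0,0,0,-1.3,0,2.25,1.5],[0,0,0,-1.5,0,2.6,1.5],[0,0,0,-1.6,0,2.78,1.5],[0,0,0,-1.6,0,2.78,1.5]]])

```text
t: 12.02
tcp_pos: [0.663, 0.0334, 0.1881]
tool_rot: [-1.824, -2.006, -0.489]
contact_force: [-0.1, 0.3, -2.5]
finger_gap: 0.0263
gripper_force: 79.1
```

```bash
sed -i 's/s\["finger_gap"\].round(4)/round(s["finger_gap"],4)/' chk.py; python3 chk.py small_bottle 95.5 "[.640,.2685,.046]" .142
```

```text
side small_bottle [0.6423 0.2545 0.0502] 0.84 along,lat,up mm [-14.2  -0.9   4.2]
side small_bottle_neck [0.659  0.1091 0.0535] 0.83 along,lat,up mm [-160.5   -3.6    7.5]
top small_bottle [0.642  0.2544 0.0497] 0.88 along,lat,up mm [-14.2  -0.6   3.7]
top small_bottle_neck [0.6595 0.1122 0.0459] 0.95 along,lat,up mm [-1.574e+02 -4.400e+00 -1.000e-01]
grasp along,lat,up [-158.6   -0.5    8.2] F along,lat,up [ 0.4 -0.3 -2.9] gap 0.0262 ywd 95.45
tool per cm: along [ 0.866 -0.001  0.501] up [ 0.501  0.    -0.866] lat [-0.001 -1.    -0.   ]
```

Request:
step_arm(rows=[[[0,0,0,-0.1,0,0.17,1.5],[0,0,0,-0.15,0,0.26,1.5],[0,0,0,-0.2,0,0.35,1.5],[0,0,0,-0.2,0,0.35,1.5]]])

```text
t: 12.82
tcp_pos: [0.663, 0.0334, 0.1841]
tool_rot: [-1.824, -2.006, -0.489]
contact_force: [-0.2, -0.5, -2.0]
finger_gap: 0.0262
gripper_force: 79.1
```

Request:
step_arm(rows=[[[0,0,0,-0.05,0,0.09,1.5],[0,0,0,-0.1,0,0.17,1.5],[0,0,0,-0.1,0,0.17,1.5],[0,0,0,-0.1,0,0.17,1.5]]])

```text
t: 13.32
tcp_pos: [0.6631, 0.0333, 0.1826]
tool_rot: [-1.824, -2.006, -0.49]
contact_force: [-0.8, -2.7, 3.5]
finger_gap: 0.0263
gripper_force: 79.6
```

Contact at 6 N. Now I'll slide it toward the end board.

Request:
step_arm(rows=[[[0,0,0,0.3,0,0.12,1.5],[0,0,0,0.6,0,0.3,1.5],[0,0,0,0.9,0,0.48,1.5],[0,0,0,1.04,0,0.56,1.5],[0,0,0,1.04,0,0.56,1.5]]])

```text
t: 13.95
tcp_pos: [0.6624, 0.0452, 0.1828]
tool_rot: [-1.825, -2.007, -0.491]
contact_force: [4.0, -3.9, 2.7]
finger_gap: 0.0261
gripper_force: 79.5
```

Request:
step_arm(rows=[[[0,0,0,0.09,0.05,0.05,1.5],[0,0,0,0.17,0.05,0.1,1.5],[0,0,0,0.17,0.05,0.1,1.5],[0,0,0,0.17,0.05,0.1,1.5]]])

```text
t: 14.45
tcp_pos: [0.6625, 0.0466, 0.1828]
tool_rot: [-1.825, -2.006, -0.49]
contact_force: [3.2, -5.1, 4.0]
finger_gap: 0.0266
gripper_force: 79.8
```

```bash
python3 chk.py small_bottle 95.5 "[.640,.2685,.046]" .142
```

```text
side small_bottle [0.6437 0.2656 0.045 ] 0.93 along,lat,up mm [-3.2 -3.4 -1. ]
side small_bottle_neck [0.6581 0.1249 0.044 ] 0.84 along,lat,up mm [-144.7   -4.3   -2. ]
top small_bottle [0.6434 0.2684 0.0443] 0.9 along,lat,up mm [-0.4 -3.4 -1.7]
top small_bottle_neck [0.6596 0.1272 0.039 ] 0.88 along,lat,up mm [-142.5   -6.    -7. ]
grasp along,lat,up [-145.4   -1.3    2.5] F along,lat,up [-4.4 -2.2  4.2] gap 0.0262 ywd 95.4
tool per cm: along [ 0.866 -0.002  0.5  ] up [ 0.5    0.001 -0.866] lat [-0.001 -1.    -0.001]
```

Request:
step_arm(rows=[[[0,0,0,0.09,0.05,0.05,1.5],[0,0,0,0.17,0.1,0.1,1.5],[0,0,0,0.17,0.1,0.1,1.5],[0,0,0,0.17,0.1,0.1,1.5]]])

```text
t: 15.25
tcp_pos: [0.6628, 0.0474, 0.1827]
tool_rot: [-1.826, -2.007, -0.487]
contact_force: [1.3, -7.0, 5.3]
finger_gap: 0.0265
gripper_force: 80.1
```

Request:
step_arm(rows=[[[0,0,0,0.09,0,0.05,1.5],[0,0,0,0.17,0,0.1,1.5],[0,0,0,0.17,0,0.1,1.5],[0,0,0,0.17,0,0.1,1.5]]])

```text
t: 15.75
tcp_pos: [0.6627, 0.0477, 0.1829]
tool_rot: [-1.829, -2.007, -0.486]
contact_force: [0.4, -10.8, 7.6]
finger_gap: 0.0266
gripper_force: 80.4
```

Request:
step_arm(rows=[[[0,0,0,0,0,0,2.7],[0,0,0,0,0,0,2.9],[0,0,0,0,0,0,3.2],[0,0,0,0,0,0,4],[0,0,0,0,0,0,6],[0,0,0,0,0,0,6.5]]], grip_force=20)

```text
t: 16.5
tcp_pos: [0.6627, 0.0515, 0.1823]
tool_rot: [-1.823, -2.006, -0.489]
contact_force: [-1.4, 0.6, -0.8]
finger_gap: 0.065
gripper_force: 0.0
```

```bash
python3 chk.py small_bottle 95.5 "[.640,.2685,.046]" .142;python3 look.py b2 "[.65,.2,.05]"
```

```text
side small_bottle [0.6474 0.2658 0.0446] 0.56 along,lat,up mm [-3.4 -7.1 -1.4]
side small_bottle_neck [0.6572 0.1247 0.0506] 0.63 along,lat,up mm [-144.8   -3.3    4.6]
top small_bottle [0.6436 0.2668 0.0449] 0.93 along,lat,up mm [-2.  -3.4 -1.1]
top small_bottle_neck [0.6602 0.1253 0.0437] 0.73 along,lat,up mm [-144.5   -6.4   -2.3]
top small_bottle_neck [0.4485 0.3579 0.0526] 0.48 along,lat,up mm [107.3 182.    6.6]
grasp along,lat,up [-140.9   -1.8    2.3] F along,lat,up [-0.4 -0.6 -0.9] gap 0.0649 ywd 95.45
tool per cm: along [ 0.866 -0.001  0.501] up [ 0.501 -0.    -0.866] lat [-0.001 -1.    -0.   ]
```

View pics/b2.png

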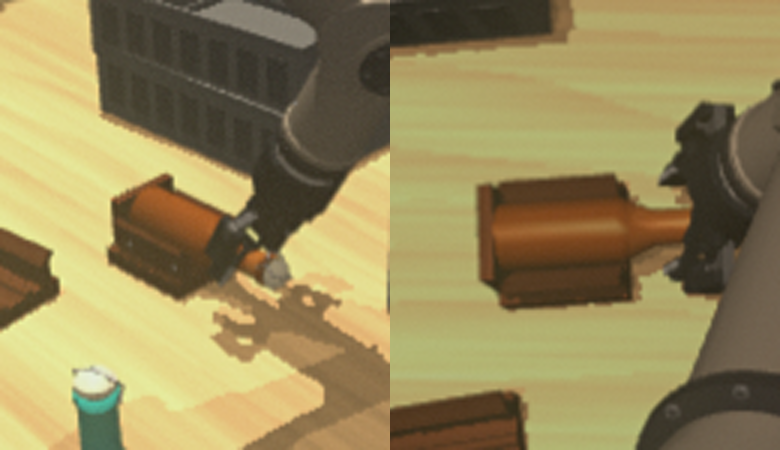

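The small bottle lies between the rails with its foot at the end board. In the right panel the body spans px (490..625, 200..265) inside the cradle. Retracting along the fingers.

Request:
step_arm(rows=[[[0,0,0,0,0,-2,6.5],[0,0,0,0,0,-5,6.5],[0,0,0,0,0,-9,6.5],[0,0,0,0,0,-14,7],[0,0,0,0,0,-16,7]]])

```text
t: 17.52
tcp_pos: [0.6711, -0.0319, 0.3252]
tool_rot: [-1.83, -2.008, -0.495]
contact_force: [0.6, 0.3, 0.1]
finger_gap: 0.0702
gripper_force: 0.0
```

```bash
python3 - <<'E'
from h import *
s=env.read_state()
a=np.radians(100.6);h1=np.array([np.cos(a),np.sin(a)])
Rm=toolR(-h1,np.radians(30),-1);n=np.array([.5125,-.288,.169])
Rv=toolR(-h1,np.radians(80),-1)
rel([((.55,0.0,.30),Rv),(n-.10*Rm[:,2]+[0,0,.05],Rm),(n-.10*Rm[:,2],Rm),(n,Rm)],s)
E
```

```text
[1.3, -39.9, -5.3] [12.42, -11.95, -7.64] tcp [0.545, 0.026, 0.453]
[-1.2, -89.8, -5.8] [-0.68, -20.19, -2.97] tcp [0.472, -0.071, 0.347]
[-1.2, -89.8, -5.8] [-3.17, -20.21, 1.36] tcp [0.472, -0.071, 0.296]
[-1.2, -89.8, -5.8] [-13.14, -19.43, 1.4] tcp [0.488, -0.156, 0.246]
```

Request:
step_arm(rows=[[[0,-8,0,5,-4,-5,7],[0,-20,-2,9,-8,-7,7],[0,-30,-4,12.4,-12,-7.6,7],[1,-40,-5,12.4,-12,-7.6,7],[0.5,-50,-5.3,11,-14,-7,7],[0,-60,-5.5,8,-16,-6,7],[-0.5,-70,-5.6,5,-18,-5,7],[-1,-80,-5.7,2,-20,-4,7],[-1.2,-89.8,-5.8,-0.7,-20.2,-3,7],[-1.2,-89.8,-5.8,-0.7,-20.2,-3,7],[-1.2,-89.8,-5.8,-0.7,-20.2,-3,7],[-1.2,-89.8,-5.8,-0.7,-20.2,-3,7]]])

```text
t: 19.02
tcp_pos: [0.4722, -0.0683, 0.3446]
tool_rot: [1.409, 1.705, -0.811]
contact_force: [-0.5, 0.3, -0.6]
finger_gap: 0.07
gripper_force: 0.0
```

```bash
python3 - <<'E'
from h import *
w=imaging.read_camera("wrist");s=env.read_state();print(s["tcp_pos"],s["joints"].round(2));cv2.imwrite("pics/w3.png",w["img"])
for t in("large_bottle_neck","large_bottle"):
    print(t,[(np.round(r["position"],4).tolist(),round(r["p"],2),np.round(proj(w,r["position"])).tolist()) for r in place_of(t,"wrist")])
a=np.radians(100.6);h1=np.array([np.cos(a),np.sin(a)])
Rm=toolR(-h1,np.radians(30),-1);n=np.array([.5125,-.288,.169])
rel([(n-.10*Rm[:,2],Rm),(n,Rm)],s)
E
```

```text
[ 0.47206367 -0.06840345  0.34454691] [-0.78  0.26  0.61  2.16  1.06  1.11 -0.67]
large_bottle_neck [([0.5149, -0.4079, 0.1651], 0.93, [298.0, 227.0]), ([0.5161, -0.2922, 0.1674], 0.8, [321.0, 187.0])]
large_bottle [([0.5093, -0.2889, 0.0013], 0.77, [314.0, 1.0])]
[0.1, -0.3, 0.2] [4.02, -0.05, 2.64] tcp [0.472, -0.071, 0.296]
[0.1, -0.3, 0.2] [3.97, -0.07, 12.64] tcp [0.488, -0.156, 0.246]
```

View pics/w3.png

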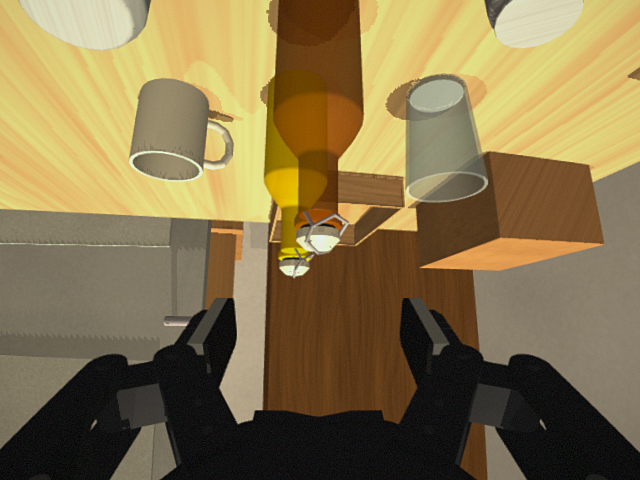

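The large brown bottle is centred between the fingers, stopper at (319,238), with the yellow one behind it. Moving in and gripping.

Request:
step_arm(rows=[[[0,-0.3,0.2,2,0,1.5,7],[0,-0.3,0.2,4,-0.05,3,7],[0,-0.3,0.2,4,-0.05,6,7],[0,-0.3,0.2,4,-0.05,9,7],[0,-0.3,0.2,4,-0.05,11.5,7],[0,-0.3,0.2,4,-0.05,12.6,7],[0,-0.3,0.2,4,-0.05,12.6,7],[0,-0.3,0.2,4,-0.05,12.6,4],[0,-0.3,0.2,4,-0.05,12.6,2.5],[0,-0.3,0.2,4,-0.05,12.6,1.5],[0,-0.3,0.2,4,-0.05,12.6,1.5],[0,-0.3,0.2,4,-0.05,12.6,1.5],[0,-0.3,0.2,4,-0.05,12.6,1.5]]], grip_force=100)

```text
t: 20.8
tcp_pos: [0.4876, -0.1559, 0.2459]
tool_rot: [1.405, 1.698, -0.815]
contact_force: [1.2, 2.2, 4.6]
finger_gap: 0.0262
gripper_force: 98.3
```

Request:
step_arm(rows=[[[0,0,0,-1,0,-0.6,1.5],[0,0,0,-3,0,-1.7,1.5],[0,0,0,-6,0,-3.5,1.5],[0,0,0,-9,0,-5.2,1.5],[0,0,0,-12,0,-6.9,1.5],[0,0,0,-13,0,-7.5,1.5],[0,0,0,-13,0,-7.5,1.5]]])

```text
t: 21.68
tcp_pos: [0.4865, -0.156, 0.3949]
tool_rot: [1.409, 1.7, -0.815]
contact_force: [0.7, -0.1, -4.7]
finger_gap: 0.0262
gripper_force: 98.7
```

```bash
python3 - <<'E'
from h import *
s=env.read_state();print(s["joints"].round(2))
a=np.radians(100.6);h1=np.array([np.cos(a),np.sin(a),0])
R1=toolR(h1[:2],np.radians(60),1);seat=np.array([.4515,.360,.053])
g=seat-.186*h1
rel([(g+[0,0,z],R1) for z in(.20,.15)],s)
R0=R.from_rotvec(s["tool_rot"]).as_matrix();print((R0.T*1).round(3))
E
```

```text
[-0.67  0.2   0.69  2.09  1.13  1.04 -0.51]
[-0.1, 90.0, 0.1] [13.17, 6.06, -21.27] tcp [0.5, 0.101, 0.387]
[-0.1, 90.0, 0.1] [17.5, 6.07, -18.77] tcp [0.5, 0.101, 0.337]
[[-0.094  0.492 -0.866]
 [ 0.983  0.184 -0.002]
 [ 0.158 -0.851 -0.501]]
```

Request:
step_arm(rows=[[[0,6,0,0,0.3,-2,1.5],[0,12,0,0.3,0.7,-4,1.5],[0,19,0,0.9,1.2,-6,1.5],[0,26,0,1.8,1.7,-8,1.5],[0,33,0,3,2.2,-9.7,1.5],[0,40,0,4.2,2.7,-11.4,1.5],[0,47,0,5.4,3.2,-13,1.5],[0,54,0,6.6,3.7,-14.5,1.5],[0,61,0,8,4.2,-16,1.5],[0,68,0,9.3,4.7,-17.3,1.5],[0,75,0,10.5,5.1,-18.6,1.5],[0,81,0,11.6,5.5,-19.8,1.5],[0,86,0,12.6,5.9,-20.7,1.5],[-0.1,89,0.1,13.1,6.1,-21.2,1.5],[-0.1,90,0.1,13.2,6.1,-21.3,1.5],[-0.1,90,0.1,13.2,6.1,-21.3,1.5],[-0.1,90,0.1,13.2,6.1,-21.3,1.5]]])

```text
t: 23.8
tcp_pos: [0.5008, 0.1011, 0.3868]
tool_rot: [-1.727, -2.08, -0.458]
contact_force: [-0.4, -0.4, -3.4]
finger_gap: 0.0262
gripper_force: 99.5
```

```bash
python3 chk.py large_bottle 100.6 "[.4515,.360,.053]" .168; python3 - <<'E'
from h import *
for n in("side","top"):
    imaging.read_camera(n)
    for t in("wide_cradle_seat","wide_cradle"): print(n,t,[np.round(r["position"],4).tolist() for r in place_of(t,n)][:1])
s=env.read_state();print(s["joints"].round(2))
E
```

```text
side large_bottle [0.4541 0.3462 0.2474] 0.65 along,lat,up mm [-14.   -0.  194.4]
side large_bottle_neck [0.4864 0.1795 0.2493] 0.63 along,lat,up mm [-183.8   -1.1  196.3]
top large_bottle [0.4532 0.3453 0.2454] 0.91 along,lat,up mm [-14.8   1.  192.4]
top large_bottle [0.6361 0.2678 0.0455] 0.68 along,lat,up mm [-124.6 -164.5   -7.5]
top large_bottle [0.4489 0.3577 0.057 ] 0.63 along,lat,up mm [-1.8  3.   4. ]
top large_bottle_neck [0.4869 0.176  0.2511] 0.84 along,lat,up mm [-187.4   -0.9  198.1]
grasp along,lat,up [-185.9   -0.8  199.9] F along,lat,up [-0.8 -0.1 -4.7] gap 0.0259 ywd 100.62
tool per cm: along [0.867 0.    0.498] up [ 0.498 -0.    -0.867] lat [ 0. -1.  0.]
side wide_cradle_seat [[0.4536, 0.3593, 0.0505]]
side wide_cradle [[0.4626, 0.3032, 0.0017]]
top wide_cradle_seat [[0.4513, 0.36, 0.0559]]
top wide_cradle [[0.4595, 0.3036, 0.0018]]
[-0.52  0.21  0.45  1.91 -0.66  1.2   0.41]
```

Level, 14 mm short of the board, lateral within 1 mm. Lowering.

Request:
step_arm(rows=[[[0,0,0,-1,0,1.7,1.5],[0,0,0,-2.5,0,4.4,1.5],[0,0,0,-4,0,7,1.5],[0,0,0,-5.5,0,9.6,1.5],[0,0,0,-7,0,12.2,1.5],[0,0,0,-7.5,0,13,1.5],[0,0,0,-7.5,0,13,1.5],[0,0,0,-7.5,0,13,1.5]]])

```text
t: 25.4
tcp_pos: [0.5014, 0.1013, 0.238]
tool_rot: [-1.727, -2.08, -0.463]
contact_force: [-0.6, 0.5, -4.9]
finger_gap: 0.0258
gripper_force: 99.5
```

```bash
python3 chk.py large_bottle 100.6 "[.4517,.3597,.053]" .168; python3 look.py b3 "[.46,.28,.08]"
```

```text
side large_bottle [0.4551 0.3447 0.0977] 0.84 along,lat,up mm [-15.4  -0.6  44.7]
side large_bottle_neck [0.4855 0.1836 0.1014] 0.93 along,lat,up mm [-179.3   -0.8   48.4]
top large_bottle [0.452  0.3451 0.0984] 0.98 along,lat,up mm [-14.4   2.4  45.4]
top large_bottle_neck [0.4853 0.1799 0.1022] 0.76 along,lat,up mm [-182.9    0.    49.2]
grasp along,lat,up [-185.7   -0.9   50.3] F along,lat,up [ 0.6 -0.3 -4.7] gap 0.0264 ywd 100.61
tool per cm: along [0.867 0.    0.499] up [ 0.499  0.    -0.867] lat [ 0. -1. -0.]
```

View pics/b3.png

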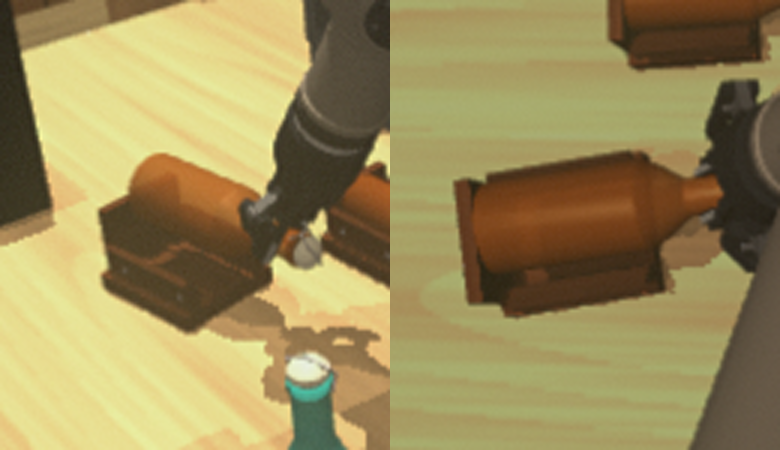

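Parallel above the trough, foot clear of the board. Continuing down.

Request:
step_arm(rows=[[[0,0,0,-0.4,0,0.7,1.5],[0,0,0,-0.8,0,1.4,1.5],[0,0,0,-1.2,0,2.1,1.5],[0,0,0,-1.5,0,2.6,1.5],[0,0,0,-1.7,0,2.95,1.5],[0,0,0,-1.8,0,3.12,1.5],[0,0,0,-1.8,0,3.12,1.5]]])

```text
t: 26.68
tcp_pos: [0.5008, 0.1013, 0.201]
tool_rot: [-1.726, -2.079, -0.46]
contact_force: [0.0, 0.5, -3.6]
finger_gap: 0.0261
gripper_force: 99.5
```

Request:
step_arm(rows=[[[0,0,0,-0.1,0,0.17,1.5],[0,0,0,-0.15,0,0.26,1.5],[0,0,0,-0.2,0,0.35,1.5],[0,0,0,-0.2,0,0.35,1.5]]])

```text
t: 27.18
tcp_pos: [0.5007, 0.1013, 0.1969]
tool_rot: [-1.726, -2.079, -0.46]
contact_force: [0.1, 0.4, -3.4]
finger_gap: 0.0259
gripper_force: 99.5
```

Request:
step_arm(rows=[[[0,0,0,-0.05,0,0.09,1.5],[0,0,0,-0.1,0,0.17,1.5],[0,0,0,-0.1,0,0.17,1.5]]])

```text
t: 27.55
tcp_pos: [0.5007, 0.1013, 0.195]
tool_rot: [-1.726, -2.079, -0.46]
contact_force: [0.2, 0.4, -3.7]
finger_gap: 0.0264
gripper_force: 99.5
```

Request:
step_arm(rows=[[[0,0,0,-0.05,0,0.09,1.5],[0,0,0,-0.1,0,0.17,1.5],[0,0,0,-0.1,0,0.17,1.5]]])

```text
t: 27.92
tcp_pos: [0.5008, 0.101, 0.1932]
tool_rot: [-1.727, -2.079, -0.46]
contact_force: [-0.3, -1.6, -2.4]
finger_gap: 0.0263
gripper_force: 99.5
```

Request:
step_arm(rows=[[[0,0,0,-0.05,0,0.09,1.5],[0,0,0,-0.1,0,0.17,1.5],[0,0,0,-0.1,0,0.17,1.5]]])

```text
t: 28.3
tcp_pos: [0.5009, 0.101, 0.1915]
tool_rot: [-1.726, -2.079, -0.461]
contact_force: [-0.9, -4.0, 3.7]
finger_gap: 0.0261
gripper_force: 99.9
```

```bash
python3 chk.py large_bottle 100.6 "[.4517,.3597,.053]" .168
```

```text
side large_bottle [0.4541 0.3441 0.0554] 0.88 along,lat,up mm [-15.8   0.5   2.4]
top large_bottle [0.4532 0.3458 0.053 ] 0.65 along,lat,up mm [-13.9   1.1   0. ]
top large_bottle_neck [0.4849 0.1795 0.0556] 0.92 along,lat,up mm [-183.2    0.5    2.6]
grasp along,lat,up [-186.1   -0.7    4. ] F along,lat,up [-3.8  1.4  4.2] gap 0.0262 ywd 100.59
tool per cm: along [ 0.867 -0.     0.498] up [ 0.498 -0.    -0.867] lat [-0. -1.  0.]
```

Contact at about 8 N. Sliding to the board.

Request:
step_arm(rows=[[[0,0,0,0.3,0,0.17,1.5],[0,0,0,0.6,0,0.34,1.5],[0,0,0,0.85,0,0.49,1.5],[0,0,0,1.04,0,0.6,1.5],[0,0,0,1.04,0,0.6,1.5]]])

```text
t: 29.22
tcp_pos: [0.4987, 0.1117, 0.1915]
tool_rot: [-1.728, -2.08, -0.46]
contact_force: [-2.1, -8.6, 6.6]
finger_gap: 0.0263
gripper_force: 100.6
```

Request:
step_arm(rows=[[[0,0,0,0.09,0,0.05,1.5],[0,0,0,0.17,0,0.1,1.5],[0,0,0,0.26,0,0.15,1.5],[0,0,0,0.26,0,0.15,1.5]]])

```text
t: 29.72
tcp_pos: [0.4982, 0.1143, 0.1915]
tool_rot: [-1.729, -2.08, -0.46]
contact_force: [-2.1, -9.7, 7.5]
finger_gap: 0.026
gripper_force: 100.7
```

Request:
step_arm(rows=[[[0,0,0,0.11,0,0.01,1.5],[0,0,0,0.2,0,0.06,1.5],[0,0,0,0.28,0,0.11,1.5],[0,0,0,0.28,0,0.11,1.5]]])

```text
t: 30.22
tcp_pos: [0.4976, 0.1174, 0.1917]
tool_rot: [-1.729, -2.08, -0.46]
contact_force: [-1.5, -8.0, 6.0]
finger_gap: 0.0262
gripper_force: 100.5
```

```bash
python3 chk.py large_bottle 100.6 "[.4517,.3597,.053]" .168
```

```text
side large_bottle [0.4503 0.3571 0.0548] 0.7 along,lat,up mm [-2.3  1.9  1.8]
side large_bottle_neck [0.4828 0.1993 0.0587] 0.7 along,lat,up mm [-163.4   -1.1    5.7]
top large_bottle [0.4534 0.3573 0.052 ] 0.81 along,lat,up mm [-2.7 -1.2 -1. ]
top large_bottle_neck [0.483  0.1925 0.0577] 0.9 along,lat,up mm [-170.1   -0.     4.7]
grasp along,lat,up [-169.6   -0.6    4.2] F along,lat,up [-8.9  2.9  5.9] gap 0.0262 ywd 100.53999999999999
tool per cm: along [ 0.868 -0.001  0.497] up [ 0.497 -0.    -0.868] lat [-0.001 -1.    -0.   ]
```

Request:
step_arm(rows=[[[0,0,0,0.09,0,0.05,1.5],[0,0,0,0.17,0,0.1,1.5],[0,0,0,0.17,0,0.1,1.5]]])

```text
t: 30.9
tcp_pos: [0.4974, 0.1178, 0.1918]
tool_rot: [-1.731, -2.081, -0.459]
contact_force: [-2.7, -12.5, 9.5]
finger_gap: 0.0261
gripper_force: 101.0
```

Request:
step_arm(rows=[[[0,0,0,0.09,0,0.05,1.5],[0,0,0,0.17,0,0.1,1.5],[0,0,0,0.17,0,0.1,1.5]]])

```text
t: 31.28
tcp_pos: [0.4972, 0.1181, 0.1919]
tool_rot: [-1.734, -2.082, -0.458]
contact_force: [-2.2, -17.7, 11.0]
finger_gap: 0.0262
gripper_force: 101.6
```

It's against the board: the position stopped and the force is rising. The neck sits about 2 mm high, so I'll level it and ease the push before releasing.

Request:
step_arm(rows=[[[0,0.4,0,-0.25,0,0.03,1.5],[0,0.8,0,-0.45,0,0.05,1.5],[0,0.8,0,-0.45,0,0.05,1.5]]])

```text
t: 31.65
tcp_pos: [0.4978, 0.1154, 0.1895]
tool_rot: [-1.724, -2.07, -0.47]
contact_force: [-3.0, -15.7, 12.9]
finger_gap: 0.0258
gripper_force: 101.6
```

```bash
python3 chk.py large_bottle 100.6 "[.4517,.3597,.053]" .168
```

```text
side large_bottle [0.4503 0.3588 0.0581] 0.67 along,lat,up mm [-0.6  1.5  5.1]
side large_bottle_neck [0.4826 0.1965 0.0565] 0.92 along,lat,up mm [-166.1   -0.4    3.5]
top large_bottle [0.4516 0.3599 0.054 ] 0.78 along,lat,up mm [0.2 0.1 1. ]
top large_bottle_neck [0.4852 0.1938 0.0552] 0.55 along,lat,up mm [-169.2   -2.4    2.2]
grasp along,lat,up [-169.9   -0.7    2.9] F along,lat,up [-14.7   6.2  12.6] gap 0.0261 ywd 100.45
tool per cm: along [ 0.862 -0.003  0.507] up [ 0.507  0.    -0.862] lat [-0.002 -1.    -0.002]
```

Request:
step_arm(rows=[[[0,0,0,0,0,-0.07,2.7],[0,0,0,0,0,-0.1,2.8],[0,0,0,0,0,-0.1,3],[0,0,0,0,0,-0.1,3.3],[0,0,0,0,0,-0.1,4],[0,0,0,0,0,-0.1,6],[0,0,0,0,0,-0.1,6.5]]], grip_force=20)

```text
t: 32.83
tcp_pos: [0.4975, 0.1189, 0.1897]
tool_rot: [-1.718, -2.07, -0.471]
contact_force: [0.4, -0.3, -0.0]
finger_gap: 0.0651
gripper_force: 0.0
```

Request:
step_arm(rows=[[[0,0,0,0,0,-2,6.5],[0,0,0,0,0,-5,6.5],[0,0,0,0,0,-9,6.5],[0,0,0,0,0,-14,7],[0,0,0,0,0,-18,7],[0,0,0,0,0,-18,7]]])

```text
t: 33.58
tcp_pos: [0.5157, 0.0253, 0.3484]
tool_rot: [-1.725, -2.072, -0.48]
contact_force: [0.5, 0.1, -0.1]
finger_gap: 0.0699
gripper_force: 0.0
```

```bash
python3 chk.py large_bottle 100.6 "[.4517,.3597,.053]" .168;python3 chk.py small_bottle 95.5 "[.642,.2685,.046]" .142; python3 - <<'E'
from h import *
out=[]
for n in("side","top"):
    c=imaging.read_camera(n)["img"]
    out.append(cv2.resize(c[150:350,180:380] if n=="side" else c[150:320,120:290],(400,400),interpolation=cv2.INTER_CUBIC))
cv2.imwrite("pics/fin.png",np.hstack(out))
for t in("can","jar","mug","spice_tin","opener"):
    print(t,[np.round(r["position"],3).tolist() for r in place_of(t if t!="can" else "can_a","top")][:2])
E
```

```text
side large_bottle [0.446  0.3582 0.0567] 0.57 along,lat,up mm [-0.4  5.9  3.7]
top large_bottle [0.4464 0.3581 0.0523] 0.84 along,lat,up mm [-0.6  5.5 -0.7]
top large_bottle_neck [0.4814 0.1902 0.0554] 0.7 along,lat,up mm [-172.1    2.     2.4]
grasp along,lat,up [-2.572e+02  2.000e-01  1.571e+02] F along,lat,up [0.2 0.1 0.8] gap 0.0699 ywd 100.68
tool per cm: along [0.86  0.001 0.511] up [ 0.511 -0.003 -0.86 ] lat [-0.    -1.     0.003]
side small_bottle [0.6412 0.2678 0.0458] 0.81 along,lat,up mm [-0.6  0.9 -0.2]
side small_bottle_neck [0.6551 0.1217 0.048 ] 0.77 along,lat,up mm [-147.4    1.     2. ]
side small_bottle_neck [0.4482 0.3584 0.0527] 0.54 along,lat,up mm [108.1 184.3   6.7]
top small_bottle [0.6427 0.2677 0.0439] 0.86 along,lat,up mm [-0.9 -0.6 -2.1]
top small_bottle_neck [0.6592 0.1304 0.043 ] 0.73 along,lat,up mm [-139.1   -3.9   -3. ]
grasp along,lat,up [-147.8  157.2  164.9] F along,lat,up [ 0.  -0.4  0.2] gap 0.07 ywd 100.63
tool per cm: along [0.856 0.089 0.508] up [ 0.511 -0.001 -0.86 ] lat [ 0.076 -0.996  0.047]
can [[0.766, 0.003, -0.001], [0.371, -0.218, -0.006]]
jar [[0.672, -0.382, 0.002]]
mug [[0.368, -0.451, 0.001], [0.648, -0.209, -0.005]]
spice_tin [[0.649, -0.207, -0.004]]
opener []
```

View pics/fin.png

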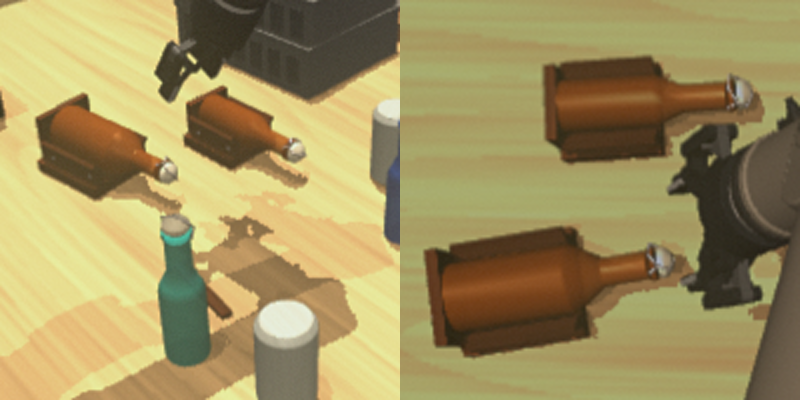

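Both bottles lie in their cradles with their feet at the end boards and stoppers sticking out of the open ends at px (738,92) and (658,262). The gripper is clear, and every bystander the top camera found is where it was; the opener wasn't reported there but shows in the side view. Handing in.

```bash
python3 -c "
from h import *
print(workorder.finish_job())"
```

```text
the job is handed in; nothing more can be done
None
```

The job is handed in: both brown bottles lie in their own cradles, feet against the end boards and stoppers out of the open ends, with the gripper clear and the bystanders left alone; no verdict was shown.

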